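# Feel out the crossed press screw

## Task

One of the two wing screws on the gluing press has been started with its threads crossed, and it does not show. Start them gently, clockwise, and stop at the first early resistance: screw the sound one home and draw it up snug, and back the crossed one off anticlockwise until it is fully out at its stop. Never force a screw, for its head tears on its stud, and leave the things lying round the press alone.

Things in the scene. Friction and masses are not known exactly. Their poses are not given: they have to be found in the camera images.
- press: gluing press fixed to the bench: plywood base 110 x 230 x 18 mm, a strip of wood on it, and over that an aluminium bar 46 x 190 mm whose top is 50 mm above the bench. Origin: centre of the base's underside on the bench; x across the bar (away from the robot at yaw 0), y along the bar (to the robot's left), z up. Two wing screws stand in the bar at y = +65 and -65 mm.
- hole_left (a point): mouth of the left threaded hole in the top of the bar, on the screw's axis, press y = +65 mm. Exactly one of the two threads is crossed, either one, and only feel tells: a crossed screw runs as freely as a sound one (about 0.1 N m), then meets a hard stop somewhere from 0.55 to 1.05 rad from fully out; a sound one runs freely to home and stops hard there, 1.25 to 1.75 rad from fully out.
- stud_left: steel stud of the left wing screw. Origin on its axis at the underside of its 27 mm collar, z up, x along the collar's small pointer (21 mm long). Fully out (a stop): x along the press's +x, origin 55.2 mm above the bench. Clockwise from above screws in, sinking 3 mm per rad; home (a stop) is about a quarter turn in, 1.25 to 1.75 rad, collar down on the bar to within 1.5 mm. Starts 0.25 to 0.45 rad in.
- head_left: black plastic wing head of the left screw, to hold: upright blade 47 mm long (its x), 13 mm thick (its y), 14 to 44 mm above the origin; round neck 20 mm across below; stud end 2.5 mm proud on top. Origin, axes as its stud while unloaded. Rubber-bonded to the stud: twists on it 0.5 rad per N m and springs back; over 0.3 rad (0.6 N m) tears it. Snug at home: 0.12 rad (0.24 N m) or more.
- hole_right (a point): mouth of the right threaded hole in the top of the bar, on the screw's axis, press y = -65 mm. Exactly one of the two threads is crossed, either one, and only feel tells: a crossed screw runs as freely as a sound one (about 0.1 N m), then meets a hard stop somewhere from 0.55 to 1.05 rad from fully out; a sound one runs freely to home and stops hard there, 1.25 to 1.75 rad from fully out.
- stud_right: steel stud of the right wing screw. Origin on its axis at the underside of its 27 mm collar, z up, x along the collar's small pointer (21 mm long). Fully out (a stop): x along the press's +x, origin 55.2 mm above the bench. Clockwise from above screws in, sinking 3 mm per rad; home (a stop) is about a quarter turn in, 1.25 to 1.75 rad, collar down on the bar to within 1.5 mm. Starts 0.25 to 0.45 rad in.
- head_right: black plastic wing head of the right screw, to hold: upright blade 47 mm long (its x), 13 mm thick (its y), 14 to 44 mm above the origin; round neck 20 mm across below; stud end 2.5 mm proud on top. Origin, axes as its stud while unloaded. Rubber-bonded to the stud: twists on it 0.5 rad per N m and springs back; over 0.3 rad (0.6 N m) tears it. Snug at home: 0.12 rad (0.24 N m) or more.
- wood_block_0: bystander: small softwood offcut 36 x 55 x 36 mm, on the bench on the robot's side of the press; origin at the centre of its underside
- hex_bolt: bystander: steel hexagon bolt 70 mm long, 24 mm head, lying on the bench beyond the press; origin under its middle
- sanding_block: bystander: cork sanding block 64 x 112 x 32 mm on the bench on the robot's side of the press; origin at the centre of its underside

How it is judged (in metres and radians):
On the way:
1. the sound screw is drawn up snug at home: its head is twisted at least 0.12 rad (0.24 N m) on its stud there, for 0.2 s (((angle between the x axis of stud_left and the y axis of press, either way round below 0.35 rad and angle between the x axis of head_left and the x axis of stud_left, either way round above 0.12 rad) or (angle between the x axis of stud_right and the y axis of press, either way round below 0.35 rad and angle between the x axis of head_right and the x axis of stud_right, either way round above 0.12 rad))), for 0.2 s.
At the end, for the whole second after the job is handed in: One screw is home (its pointer within 0.35 rad of the press's y line) and the other fully out (its pointer within 0.14 rad of the press's x line), both at rest (((angle between the x axis of stud_left and the y axis of press, either way round below 0.35 rad and angle between the x axis of stud_right and the x axis of press, either way round below 0.14 rad) or (angle between the x axis of stud_right and the y axis of press, either way round below 0.35 rad and angle between the x axis of stud_left and the x axis of press, either way round below 0.14 rad)) and angular speed of each of stud_left, stud_right below 0.05 rad/s); the robot touches nothing.
It fails at once if the head of the left screw is twisted more than 0.3 rad on its stud (0.6 N m) (angle between the x axis of head_left and the x axis of stud_left, either way round above 0.3 rad).
It fails at once if the head of the right screw is twisted more than 0.3 rad on its stud (0.6 N m) (angle between the x axis of head_right and the x axis of stud_right, either way round above 0.3 rad).
It fails at once if the wood block is moved more than 20 mm (distance of wood_block_0 from where it was at the start of the episode above 0.02 m).
It fails at once if the hex bolt is moved more than 20 mm (distance of hex_bolt from where it was at the start of the episode above 0.02 m).
It fails at once if the sanding block is moved more than 20 mm (distance of sanding_block from where it was at the start of the episode above 0.02 m).
It also fails if it takes over 72 s, if anything falls off the work surface, if the arm or the gripper's body presses on something with over 40 N, if the wrist force passes 120 N, or if a joint passes its speed limit or range.

## Robot

A 6-joint arm with a two-finger parallel gripper is mounted at the origin on the work surface; the furniture and walls round the work are solid. World frame = base frame: x ahead of the robot, y to its left, z up, the work surface at z = 0. Lengths are in mm, angles in degrees, forces in N, time in s.
With the tool pointing down it reaches from about 350 to 850 mm from the base axis. Payload 8.1 kg.
Tool frame: the origin (TCP) lies between the finger pads; the fingertips stand 22 mm ahead of it and the grasp point (between the pads) lies 3 mm ahead of it; z points along the fingers, y is the line along which they close (so a half turn about z gives the same grasp; the last joint's range is limited). The gripper opens to 85 mm and grips with 20 to 120 N. Pads are 22 mm wide; open, the fingers measure 114 mm over their backs; the gripper's body (76 mm by 85 mm) begins 54 mm behind the grasp point. The pads swing forward as they close: fully open they stand 13 mm farther back than shut.
Start: joints at [-70.554, 7.471, 85.268, -0, 87.261, -4.893], TCP at [247.303, -546.669, 221.992] pointing down, gripper open.
Joint ranges: [-169.43, 169.43], [-51.17, 129.36], [1.28, 143.12], [-76.62, 256.62], [0, 156.53], [-152.29, 152.29]. Speed limits (degrees/s): [136.94, 136.94, 159.86, 180, 180, 180].

## Interface

Orientations are given as [roll, pitch, yaw] about the fixed x, y, z axes, in that order (R = Rz(yaw) Ry(pitch) Rx(roll)).
In Python, from bench import r, vision gives the robot as it stands.
- The arm moves only by the tool step_arm, never from a script. Its argument "targets" is a list that holds one entry, the list of rows, each a list of 6 numbers: the shift along the world's x, y, z in mm, then the turn, a rotation vector about the world's x, y, z in rad. In form: [[[x, y, z, rx, ry, rz], ...]]. A call has 1 to 12 rows; each row is the pose to reach, as a shift and turn from the pose commanded when the call began; what a row does not reach only later rows make up. A row lasts 1/12 s, in which the tool goes at most 41.7 mm and 7.16 degrees, less where a joint would pass 70% of its speed; a pose out of reach is approached as far as the arm can. A call with a gripper value outside its range is refused whole. "fingers" is the gripper's target within -1 to 1 (shut at 1, half-way at 0, fully open at -1), set as the call begins (left out, the last holds). The fingers move at their own pace and stop on an object; "newtons" is the grip in N (left out, the last holds). Time passes only in rows, so rows that repeat a pose let the fingers close. It gives the time, the measured TCP pose, the force, the opening and the grip force at its end, in the units of the state.
- r.sense(): the state, without advancing time (a new reading comes with each control period).
- vision.snapshot(name): name is "side" or "top" or "wrist"; returns a dict with "img" (384x512x3 uint8, blue, green, red), "mtx" (3x3 intrinsics, pixels), "D" ([k1, k2, p1, p2, k3] as OpenCV has them; the pictures are not rectified), "eye" and "attitude" of the camera in the world. Camera axes: x right, y up, looking along -z (the intrinsics and any distortion apply to the point x, -y, -z); pixel columns grow to the right and rows downward; lengths in mm; the calibration is good to about 2 mm. A picture is of the moment at which its call begins. There is no depth.
- r.hand_in(): hands the job in; it is judged then, once.
The state is a dict: "time": time; "joint_pos": joint angles; "qd": joint speeds; "joint_efforts": joint torques, N m; "tool_pos": TCP position; "tcp_rot": TCP orientation; "ft_force": force on the tool from outside, world axes, zero at the start; "wrist_torque": the same for the moment, N m; "finger_gap": finger opening in mm; "grip_force": force on a finger pad.
Only numpy, scipy, OpenCV 4.12 (cv2) and the standard library are available. Lean on these libraries where they do the work, as an engineer would, in place of code of your own. Each camera call takes 0.05 s, during which the arm holds its last target. There are 200 camera calls.

## Working session

There is one attempt and no reset: what is moved stays moved. The work goes in short steps, Python scripts to look and compute and a tool call to move; the robot and the scene stay as the last step left them, time stands still between calls to the robot, and variables do not carry over. Pictures are saved under pics/ and viewed, at most 10 in all, crops included, and the job is handed in when it is done.

Besides the shell and the picture viewer there is one more tool, called in YAML: its name, and indented under it one key for each argument. step_arm: Moves the arm, as the interface text tells. Its arguments: {"type":"object","properties":{"targets":{"type":"array"},"fingers":{"type":"number"},"newtons":{"type":"number"}},"required":["targets"]}

```bash
mkdir -p pics; cat > h.py <<'E'
import cv2,numpy as np
from scipy.spatial.transform import Rotation as R
from bench import r,vision
def rot(a):
    a=np.array(a,float)
    if a.shape==(3,3): return a
    if a.size==4: return R.from_quat(a).as_matrix()
    return R.from_euler('xyz',a,degrees=True).as_matrix()
def ray(s,px,z):
    p=cv2.undistortPoints(np.array([[px]],float),np.array(s['mtx'],float),np.array(s['D'],float))[0,0]
    d=rot(s['attitude'])@np.array([p[0],-p[1],-1]); e=np.array(s['eye'],float)
    return e+d*(z-e[2])/d[2]
def proj(s,P):
    A=rot(s['attitude']); c=A.T@(np.array(P,float)-np.array(s['eye'],float))
    return cv2.projectPoints(np.array([[c[0],-c[1],-c[2]]]),np.zeros(3),np.zeros(3),np.array(s['mtx'],float),np.array(s['D'],float))[0][0,0]
E
python3 - <<'E'
from h import *
ims=[]
for n in ("top","side"):
    s=vision.snapshot(n); cv2.imwrite(f"pics/{n}0.png",s['img']); ims.append(s['img'])
    print(n,s['eye'],s['attitude'],np.array(s['mtx']).tolist(),s['D'])
print(r.sense())
E
```

```text
top [ 439.50147095 -278.69544582  913.21753621] [  3.99712153   2.03553832 -91.63006397] [[428.5781333638238, 0.0, 251.20494045159063], [0.0, 428.5781333638238, 195.29800393225133], [0.0, 0.0, 1.0]] [0.02386899 0.         0.         0.         0.        ]
side [380.88341082 475.90434879 436.42965289] [  62.83753437    1.45209998 -169.79357319] [[484.0356326082972, 0.0, 252.98732136682315], [0.0, 484.0356326082972, 192.4190574338313], [0.0, 0.0, 1.0]] [-0.11178023  0.          0.          0.          0.        ]
{'time': 0.1, 'joint_pos': array([-7.05520838e+01,  7.51266359e+00,  8.53226590e+01, -7.21212953e-04,
        8.72602556e+01, -4.89306351e+00]), 'qd': array([ 0.00746621, -0.00328924, -0.03295959,  0.06681978, -0.0105554 ,
       -0.12836468]), 'joint_efforts': array([ 1.45271970e-03, -5.70951748e+01, -5.01939476e+01, -1.63903342e-04,
        8.26353673e-03, -3.80524352e-05]), 'tool_pos': array([ 247.14842432, -546.18427865,  221.03335178]), 'tcp_rot': array([-1.79904709e+02, -7.43475657e-03,  2.43410086e+01]), 'ft_force': array([ 0.23204688, -0.22464588,  0.19374012]), 'wrist_torque': array([ 0.00458362, -0.00904577, -0.02045129]), 'grip_force': 0.0, 'finger_gap': 85.44692490286624}
```

View pics/top0.png

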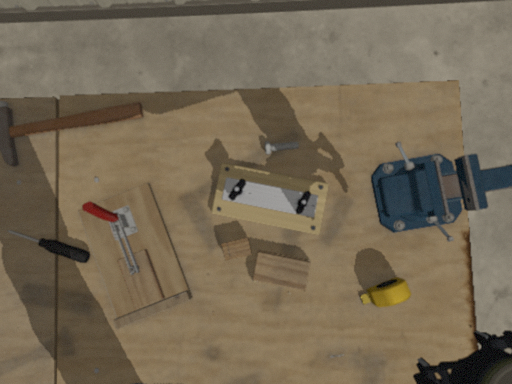

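View pics/side0.png

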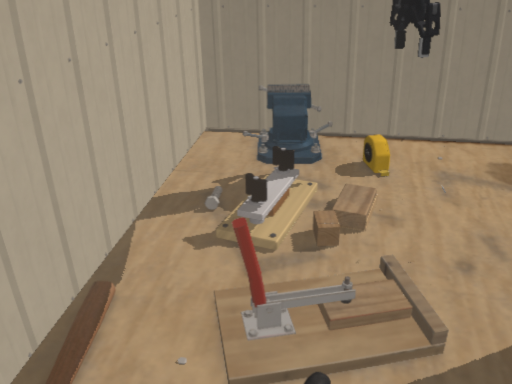

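Top view: the press's base spans about (212–328, 165–235), with black wing heads near (236,189) (left) and (303,202) (right). The bolt is at (282,147), the offcut at (235,248) and the sanding block at (281,270). The side view agrees. Next I'll measure.

```bash
python3 - <<'E'
from h import *
s=vision.snapshot("top"); im=s['img']
g=im.max(2); m=((g<45)*255).astype(np.uint8)
m[:,:205]=0;m[:,335:]=0;m[:160]=0;m[240:]=0
n,l,st,c=cv2.connectedComponentsWithStats(m)
for i in range(1,n):
    if st[i,4]>40:
        ys,xs=np.where(l==i); P=np.array([ray(s,(float(x),float(y)),97) for x,y in zip(xs,ys)])[:,:2]
        mu=P.mean(0);w,v=np.linalg.eigh(np.cov((P-mu).T)); print(st[i],c[i],mu,np.degrees(np.arctan2(v[1,1],v[0,1])),np.sqrt(12*w))
hsv=cv2.cvtColor(im,cv2.COLOR_BGR2HSV)
print("base px",hsv[228,250],hsv[170,260],"bench",hsv[130,350],hsv[300,230],"bar",hsv[190,265])
b=((hsv[...,1]<60)&(hsv[...,2]>120)).astype(np.uint8)*255
b[:,:205]=0;b[:,335:]=0;b[:170]=0;b[230:]=0
b=cv2.morphologyEx(b,cv2.MORPH_OPEN,np.ones((3,3)))
k,_=cv2.findContours(b,0,1); k=max(k,key=cv2.contourArea); rr=cv2.minAreaRect(k)
Q=np.array([ray(s,p,50)[:2] for p in cv2.boxPoints(rr)]);print("bar",Q.mean(0),np.linalg.norm(np.diff(Q,axis=0),axis=1),Q.tolist())
x0,y0,x1,y1=195,135,345,295
cv2.imwrite("pics/c1.png",cv2.resize(im[y0:y1,x0:x1],None,fx=5,fy=3.75 if 0 else 5,interpolation=cv2.INTER_CUBIC)[:600])
E
```

```text
[229 179  16  20 109] [237.17431193 189.10091743] [ 510.09958896 -224.79770796] 143.11628636828658 [13.24088139 44.16506056]
[296 192  14  21 115] [302.2173913  202.05217391] [ 481.52781761 -347.87210148] 151.75820678197462 [12.92364536 44.24129254]
base px [ 19  84 137] [ 20  96 114] bench [ 18  89 132] [ 18  82 143] bar [ 15   7 156]
bar [ 497.4539248 -280.135624 ] [ 46.94584315 122.3647931   46.61307922] [[488.4179874488649, -215.445280542222], [534.1969924587545, -225.84695777283522], [506.28218255545573, -344.9851379559762], [460.91853672274937, -334.2651197092584]]
```

View pics/c1.png

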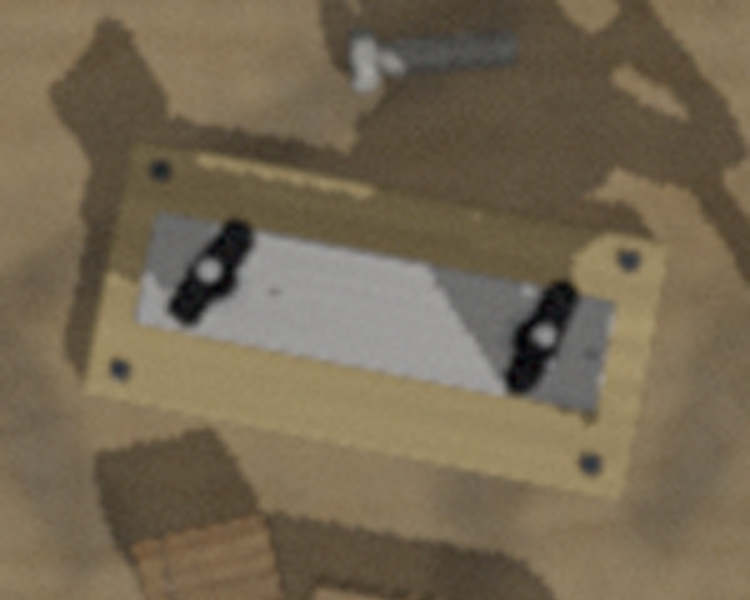

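Left head at (510,-225) with blade at -37°; right head at about (482,-350) with blade at -28°. The press yaw is about -13°, so the screws sit 0.41 and 0.26 rad in, as expected. I'll go above the right screw with the tool yaw at 152° to stay within the range of joint 6.

step_arm:
  targets:
    - [[10, 8, 0, 0, 0, 0.06], [30, 24, 0, 0, 0, 0.18], [50, 41, 0, 0, 0, 0.3], [70, 58, 0, 0, 0, 0.42], [90, 75, 0, 0, 0, 0.54], [110, 92, 0, 0, 0, 0.66], [130, 109, 0, 0, 0, 0.78], [150, 126, 0, 0, 0, 0.9], [170, 143, 0, 0, 0, 1.02], [190, 160, 0, 0, 0, 1.14], [210, 178, 0, 0, 0, 1.26], [225, 189, 0, 0, 0, 1.38]]
  fingers: -1

```text
time: 1.15
tool_pos: [473.6, -355.7, 221.6]
tcp_rot: [180.0, -0.1, 103.8]
ft_force: [0.3, 0.2, -0.5]
finger_gap: 85.8
grip_force: 0.0
```

step_arm:
  targets:
    - [[7, 5, -4, 0, 0, 0.12], [10, 8, -10, 0, 0, 0.24], [10, 8, -18, 0, 0, 0.36], [10, 8, -26, 0, 0, 0.48], [10, 8, -34, 0, 0, 0.6], [10, 8, -40, 0, 0, 0.71], [10, 8, -40, 0, 0, 0.79], [10, 8, -40, 0, 0, 0.84], [10, 8, -40, 0, 0, 0.845], [10, 8, -40, 0, 0, 0.845]]

```text
time: 1.98
tool_pos: [482.2, -349.6, 181.7]
tcp_rot: [180.0, -0.0, 151.7]
ft_force: [0.1, -0.3, 0.8]
finger_gap: 85.3
grip_force: 0.0
```

```bash
python3 - <<'E'
from h import *
s=vision.snapshot("wrist"); cv2.imwrite("pics/w1.png",s['img']); np.save("w1.npy",s,allow_pickle=True)
q=r.sense();print(q['time'],q['tool_pos'],q['tcp_rot'],q['joint_pos'],s['eye'],s['attitude'])
t=vision.snapshot("top")
for p in ((303.4,201.8),(236.9,189.0)): print(ray(t,p,100), )
for P in ((482,-350,100),(510,-224,100)): print(proj(s,P))
E
```

```text
2.0333 [ 482.24096064 -349.63056741  181.86162886] [ 1.79997901e+02 -1.35368131e-02  1.51715374e+02] [-4.08730386e+01  8.02671897e+00  8.88716692e+01 -9.08241496e-04
  8.31152808e+01 -1.02588303e+02] [ 417.70706732 -314.88510344  334.25459538] [-1.67626011e+01  2.17647472e-02  6.17720719e+01]
[ 481.77500347 -349.86028353  100.        ]
[ 510.04328581 -224.4734269   100.        ]
[253.14508474 194.08131537]
[405.74527082 153.11201431]
```

View pics/w1.png

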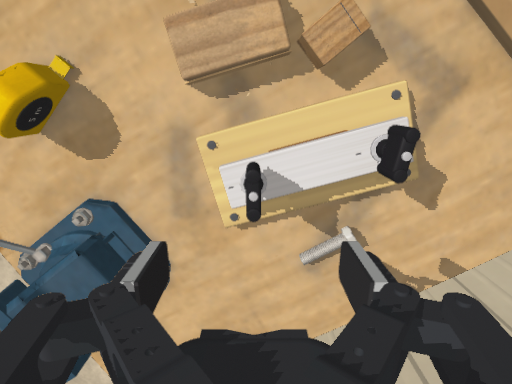

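The wrist view shows the stud ends at (253,196) and (406,156), within about 1 mm of the prediction, and the blade lines up with the tool. I'll descend and grip.

step_arm:
  targets:
    - [[0, 0, -5, 0, 0, 0], [0, 0, -17, 0, 0, 0], [0, 0, -30, 0, 0, 0], [0, 0, -45, 0, 0, 0], [0, 0, -60, 0, 0, 0], [0, 0, -73, 0, 0, 0], [0, 0, -82, 0, 0, 0], [0, 0, -87, 0, 0, 0], [0, 0, -88, 0, 0, 0], [0, 0, -88, 0, 0, 0]]

```text
time: 2.92
tool_pos: [482.2, -349.6, 93.8]
tcp_rot: [180.0, -0.0, 151.8]
ft_force: [0.3, -0.1, 0.4]
finger_gap: 85.1
grip_force: 0.0
```

step_arm:
  targets:
    - [[0, 0, 0, 0, 0, 0], [0, 0, 0, 0, 0, 0], [0, 0, 0, 0, 0, 0], [0, 0, 0, 0, 0, 0], [0, 0, 0, 0, 0, 0], [0, 0, 0, 0, 0, 0], [0, 0, 0, 0, 0, 0], [0, 0, 0, 0, 0, 0], [0, 0, 0, 0, 0, 0], [0, 0, 0, 0, 0, 0], [0, 0, 0, 0, 0, 0], [0, 0, 0, 0, 0, 0]]
  fingers: 1
  newtons: 30

```text
time: 3.92
tool_pos: [482.3, -349.7, 94.0]
tcp_rot: [-180.0, -0.0, 151.8]
ft_force: [0.5, -0.5, 0.5]
finger_gap: -0.1
grip_force: 0.0
```

```bash
cat > q.py <<'E'
from bench import r
q=r.sense();print(q['time'],q['tool_pos'].round(2),q['tcp_rot'].round(2),q['ft_force'].round(2),q['wrist_torque'].round(3),q['joint_efforts'][5].round(3),q['finger_gap'],q['grip_force'])
E
python3 q.py
```

```text
3.9167 [ 482.3  -349.67   93.97] [-180.     -0.    151.82] [ 0.49 -0.51  0.46] [-0.01  -0.041  0.031] -0.0 -0.08239288274302466 0.0
```

The fingers shut on nothing, so I'll look before doing anything else.

```bash
python3 - <<'E'
from h import *
s=vision.snapshot("wrist");t=vision.snapshot("side")
a=s['img']; b=cv2.resize(t['img'][110:230,200:340],(448,384))
cv2.imwrite("pics/w2.png",cv2.resize(np.hstack([a,b]),(800,320)))
print(proj(t,(482,-350,100)),proj(t,(482,-350,50)),proj(s,(482,-350,100)))
E
```

```text
[282.97226569 148.48955441] [282.91621677 173.0656851 ] [252.87515597 241.33853963]
```

View pics/w2.png

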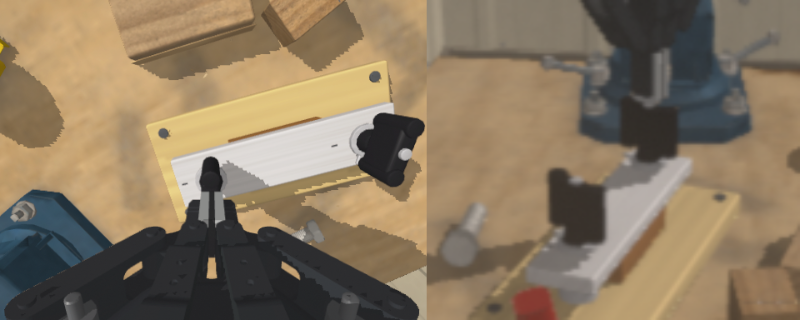

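Left half: the shut fingers hide the stud at (211,200). Right half: the fingertips seem to end near the blade's top at (650,97). I'll check this numerically with an enlarged view.

```bash
python3 - <<'E'
from h import *
s=vision.snapshot("wrist");t=vision.snapshot("side")
d=np.array([np.cos(np.radians(-28.2)),np.sin(np.radians(-28.2)),0])
for nm,c in (("w",s),("s",t)):
    print(nm,[(k,proj(c,np.array([482,-350,z])+e*d).round(0).tolist()) for k,z,e in (("tip",72,0),("tip95",95,0),("tcp",94,0),("bladenear",98,-23.5),("bladefar",98,23.5),("z130",130,0))])
a=s['img'][170:290,190:315]; b=t['img'][110:190,240:323]
cv2.imwrite("pics/w3.png",np.hstack([cv2.resize(a,(400,384),interpolation=cv2.INTER_CUBIC),cv2.resize(b,(398,384),interpolation=cv2.INTER_CUBIC)]))
E
```

```text
w [('tip', [253.0, 222.0]), ('tip95', [253.0, 237.0]), ('tcp', [253.0, 237.0]), ('bladenear', [253.0, 200.0]), ('bladefar', [253.0, 276.0]), ('z130', [253.0, 271.0])]
s [('tip', [283.0, 162.0]), ('tip95', [283.0, 151.0]), ('tcp', [283.0, 152.0]), ('bladenear', [294.0, 152.0]), ('bladefar', [273.0, 147.0]), ('z130', [283.0, 133.0])]
```

View pics/w3.png

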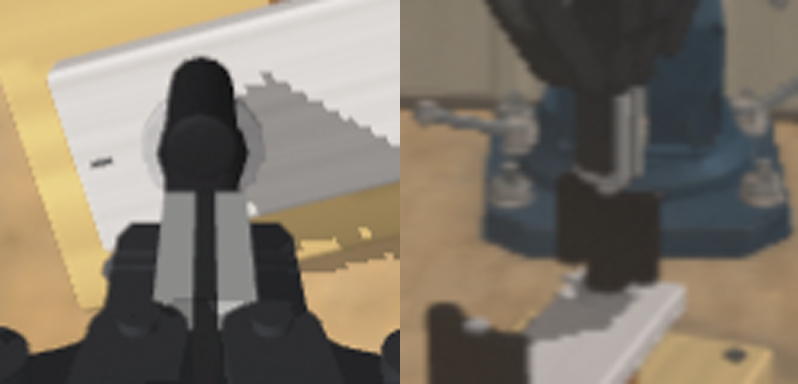

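Both views put the shut fingertips at about z=100, just over the blade's top, so the tips don't reach as far below the TCP as stated. Nothing was touched. I'll open, go 28 mm lower while watching the force, and close again.

step_arm:
  targets:
    - [[0, 0, 0, 0, 0, 0], [0, 0, 0, 0, 0, 0], [0, 0, 0, 0, 0, 0], [0, 0, 0, 0, 0, 0], [0, 0, 0, 0, 0, 0], [0, 0, 0, 0, 0, 0], [0, 0, 0, 0, 0, 0], [0, 0, 0, 0, 0, 0], [0, 0, 0, 0, 0, 0]]
  fingers: -1

```text
time: 4.87
tool_pos: [482.3, -349.7, 94.0]
tcp_rot: [180.0, 0.0, 151.8]
ft_force: [-0.6, 0.4, -0.4]
finger_gap: 85.6
grip_force: 0.0
```

step_arm:
  targets:
    - [[0, 0, -2, 0, 0, 0], [0, 0, -6, 0, 0, 0], [0, 0, -10, 0, 0, 0], [0, 0, -14, 0, 0, 0], [0, 0, -18, 0, 0, 0], [0, 0, -21, 0, 0, 0], [0, 0, -24, 0, 0, 0], [0, 0, -26, 0, 0, 0], [0, 0, -28, 0, 0, 0], [0, 0, -28, 0, 0, 0]]

```text
time: 5.7
tool_pos: [482.1, -349.5, 65.5]
tcp_rot: [180.0, -0.0, 151.8]
ft_force: [0.3, -0.2, -0.2]
finger_gap: 85.5
grip_force: 0.0
```

step_arm:
  targets:
    - [[0, 0, 0, 0, 0, 0], [0, 0, 0, 0, 0, 0], [0, 0, 0, 0, 0, 0], [0, 0, 0, 0, 0, 0], [0, 0, 0, 0, 0, 0], [0, 0, 0, 0, 0, 0], [0, 0, 0, 0, 0, 0], [0, 0, 0, 0, 0, 0], [0, 0, 0, 0, 0, 0], [0, 0, 0, 0, 0, 0]]
  fingers: 1
  newtons: 30

```text
time: 6.53
tool_pos: [482.2, -350.0, 66.2]
tcp_rot: [-180.0, 0.0, 151.8]
ft_force: [-2.1, -2.4, 3.5]
finger_gap: 12.3
grip_force: 33.0
```

```bash
python3 q.py
```

```text
6.5333 [ 482.2  -349.98   66.2 ] [-1.7997e+02  1.0000e-02  1.5181e+02] [-2.13 -2.42  3.48] [-0.228  0.388 -0.021] 0.014 12.291733038145003 32.985416650772095
```

Gripped: gap 12.3 mm on the blade. I'll turn clockwise gently, following the sink.

step_arm:
  targets:
    - [[0, 0, 0, 0, 0, 0], [0, 0, 0, 0, 0, 0], [0, 0, 0, 0, 0, -0.03], [0, 0, -0.2, 0, 0, -0.07], [0, 0, -0.3, 0, 0, -0.11], [0, 0, -0.5, 0, 0, -0.15]]
  newtons: 50

```text
time: 7.03
tool_pos: [482.4, -349.9, 65.8]
tcp_rot: [-180.0, 0.0, 143.1]
ft_force: [-3.2, -0.9, 6.1]
finger_gap: 12.2
grip_force: 55.0
```

```bash
python3 q.py
```

```text
7.0333 [ 482.38 -349.86   65.84] [-1.7999e+02  2.0000e-02  1.4312e+02] [-3.19 -0.91  6.11] [-0.127  0.525 -0.014] -0.941 12.16180900779092 54.95987355709076
```

step_arm:
  targets:
    - [[0, 0, -0.1, 0, 0, -0.03], [0, 0, -0.2, 0, 0, -0.06], [0, 0, -0.3, 0, 0, -0.09], [0, 0, -0.4, 0, 0, -0.12]]

```text
time: 7.37
tool_pos: [482.5, -349.7, 65.5]
tcp_rot: [180.0, 0.0, 136.3]
ft_force: [-2.3, -0.7, 4.8]
finger_gap: 11.8
grip_force: 55.0
```

```bash
python3 q.py; python3 - <<'E'
from h import *
s=vision.snapshot("wrist"); cv2.imwrite("pics/w4.png",cv2.resize(s['img'][100:300,150:360],(800,600)))
E
python3 q.py
```

```text
7.3667 [ 482.47 -349.74   65.5 ] [1.8000e+02 2.0000e-02 1.3627e+02] [-2.34 -0.74  4.79] [-0.097  0.482  0.072] -0.686 11.828470316803797 54.95965003967285
7.4167 [ 482.49 -349.72   65.46] [1.7999e+02 2.0000e-02 1.3614e+02] [-3.14 -1.36  4.52] [-0.134  0.494  0.085] -0.371 12.040392196143266 54.97218668460846
```

View pics/w4.png

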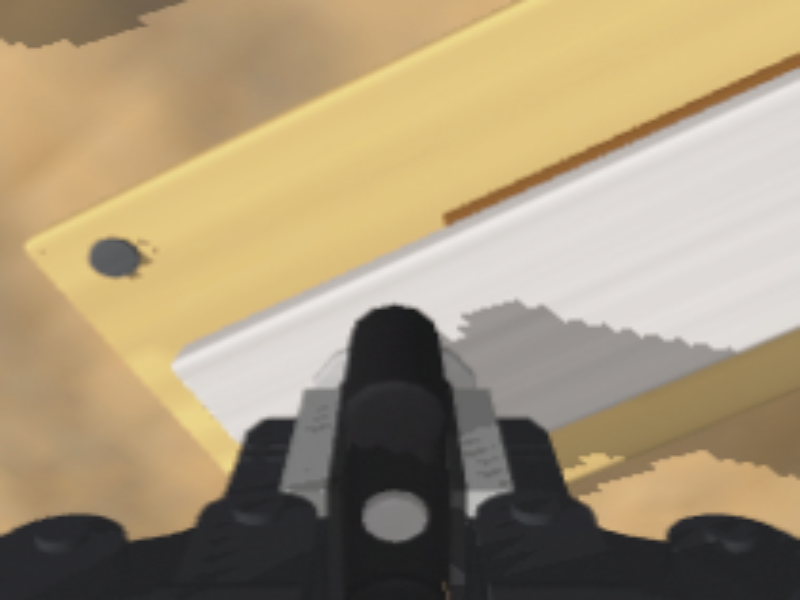

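The pads hold the blade squarely, with the stud end at (395,515). Torque is about 0.1 N m, so the screw is running freely at about 0.54 rad. I'll continue in small steps.

step_arm:
  targets:
    - [[0, 0, -0.1, 0, 0, -0.03], [0, 0, -0.2, 0, 0, -0.06], [0, 0, -0.3, 0, 0, -0.1], [0, 0, -0.3, 0, 0, -0.1]]

```text
time: 7.75
tool_pos: [482.6, -349.7, 65.2]
tcp_rot: [180.0, 0.0, 130.5]
ft_force: [-2.2, -0.3, 4.3]
finger_gap: 11.9
grip_force: 55.0
```

```bash
python3 q.py
```

```text
7.75 [ 482.57 -349.67   65.18] [1.7998e+02 2.0000e-02 1.3053e+02] [-2.18 -0.27  4.29] [-0.022  0.43   0.06 ] 0.986 11.896772651045614 54.97713804244995
```

step_arm:
  targets:
    - [[0, 0, -0.1, 0, 0, -0.03], [0, 0, -0.2, 0, 0, -0.06], [0, 0, -0.3, 0, 0, -0.1], [0, 0, -0.3, 0, 0, -0.1]]

```text
time: 8.08
tool_pos: [482.7, -349.6, 64.9]
tcp_rot: [180.0, 0.0, 124.8]
ft_force: [-1.8, 0.1, 5.4]
finger_gap: 12.2
grip_force: 55.0
```

```bash
python3 q.py
```

```text
8.0833 [ 482.68 -349.59   64.88] [1.7997e+02 2.0000e-02 1.2482e+02] [-1.78  0.15  5.44] [-0.038  0.304  0.038] 0.897 12.150881353819642 54.97779965400696
```

step_arm:
  targets:
    - [[0, 0, -0.1, 0, 0, -0.03], [0, 0, -0.2, 0, 0, -0.06], [0, 0, -0.3, 0, 0, -0.1], [0, 0, -0.3, 0, 0, -0.1]]

```text
time: 8.42
tool_pos: [482.8, -349.5, 64.6]
tcp_rot: [180.0, 0.0, 119.1]
ft_force: [-1.1, 1.1, 4.4]
finger_gap: 12.1
grip_force: 54.9
```

```bash
python3 q.py
```

```text
8.4167 [ 482.76 -349.55   64.57] [1.7996e+02 2.0000e-02 1.1912e+02] [-1.07  1.09  4.43] [0.108 0.136 0.098] 0.984 12.140391611487576 54.94404852390289
```

Now at 0.84 rad with torque 0.1, still free.

step_arm:
  targets:
    - [[0, 0, -0.1, 0, 0, -0.03], [0, 0, -0.2, 0, 0, -0.06], [0, 0, -0.3, 0, 0, -0.1], [0, 0, -0.3, 0, 0, -0.1]]

```text
time: 8.75
tool_pos: [482.9, -349.5, 64.3]
tcp_rot: [179.9, 0.0, 113.4]
ft_force: [-1.9, 1.0, 4.4]
finger_gap: 12.4
grip_force: 55.0
```

```bash
python3 q.py
```

```text
8.75 [ 482.9  -349.49   64.28] [1.7994e+02 2.0000e-02 1.1342e+02] [-1.94  0.96  4.35] [0.15  0.071 0.057] 0.898 12.353460343204254 54.96851921081543
```

step_arm:
  targets:
    - [[0, 0, -0.1, 0, 0, -0.03], [0, 0, -0.2, 0, 0, -0.06], [0, 0, -0.3, 0, 0, -0.1], [0, 0, -0.3, 0, 0, -0.1]]

```text
time: 9.08
tool_pos: [483.0, -349.5, 64.0]
tcp_rot: [179.9, 0.0, 107.7]
ft_force: [-0.4, 0.2, 5.3]
finger_gap: 11.6
grip_force: 55.0
```

```bash
python3 q.py
```

```text
9.0833 [ 482.97 -349.49   63.99] [1.7993e+02 2.0000e-02 1.0771e+02] [-0.36  0.15  5.34] [ 0.197 -0.015  0.039] 0.937 11.639604780110474 54.96366798877716
```

Now at 1.04 rad and still free. One step further will decide it.

step_arm:
  targets:
    - [[0, 0, -0.1, 0, 0, -0.03], [0, 0, -0.2, 0, 0, -0.06], [0, 0, -0.3, 0, 0, -0.1], [0, 0, -0.3, 0, 0, -0.1]]

```text
time: 9.42
tool_pos: [483.1, -349.5, 63.7]
tcp_rot: [179.9, 0.0, 102.0]
ft_force: [1.1, 2.1, 4.9]
finger_gap: 12.0
grip_force: 55.0
```

```bash
python3 q.py
```

```text
9.4167 [ 483.08 -349.47   63.68] [1.7992e+02 2.0000e-02 1.0202e+02] [1.11 2.14 4.94] [ 0.292 -0.361  0.082] 0.943 12.040998914341234 54.96692419052124
```

step_arm:
  targets:
    - [[0, 0, -0.1, 0, 0, -0.03], [0, 0, -0.2, 0, 0, -0.06], [0, 0, -0.3, 0, 0, -0.1], [0, 0, -0.3, 0, 0, -0.1]]

```text
time: 9.75
tool_pos: [483.2, -349.5, 63.4]
tcp_rot: [179.9, 0.0, 96.3]
ft_force: [3.2, 1.4, 5.0]
finger_gap: 11.9
grip_force: 54.9
```

```bash
python3 q.py
```

```text
9.75 [ 483.18 -349.52   63.42] [1.7991e+02 2.0000e-02 9.6310e+01] [3.2  1.41 4.96] [ 0.374 -0.598  0.049] 0.949 11.863138146214974 54.94752109050751
```

The right screw is at 1.24 rad and still free, so it is the sound one. On to home (1.25–1.75).

step_arm:
  targets:
    - [[0, 0, -0.1, 0, 0, -0.03], [0, 0, -0.2, 0, 0, -0.06], [0, 0, -0.3, 0, 0, -0.1], [0, 0, -0.3, 0, 0, -0.1]]

```text
time: 10.08
tool_pos: [483.3, -349.5, 63.1]
tcp_rot: [179.9, 0.0, 90.6]
ft_force: [4.8, 2.0, 5.2]
finger_gap: 11.9
grip_force: 54.9
```

```bash
python3 q.py
```

```text
10.0833 [ 483.28 -349.51   63.12] [1.799e+02 1.000e-02 9.061e+01] [4.8  2.01 5.22] [ 0.405 -0.955  0.144] 0.953 11.928596844000243 54.91141498088837
```

step_arm:
  targets:
    - [[0, 0, -0.1, 0, 0, -0.03], [0, 0, -0.2, 0, 0, -0.06], [0, 0, -0.2, 0, 0, -0.06]]

```text
time: 10.33
tool_pos: [483.3, -349.5, 62.9]
tcp_rot: [179.9, 0.0, 87.2]
ft_force: [5.1, 1.8, 4.8]
finger_gap: 12.1
grip_force: 54.9
```

```bash
python3 q.py
```

```text
10.3333 [ 483.32 -349.53   62.92] [179.89   0.    87.21] [5.12 1.78 4.79] [ 0.415 -0.99   0.071] 0.722 12.052959771713168 54.89764630794525
```

step_arm:
  targets:
    - [[0, 0, -0.1, 0, 0, -0.03], [0, 0, -0.2, 0, 0, -0.06], [0, 0, -0.3, 0, 0, -0.09], [0, 0, -0.3, 0, 0, -0.09]]

```text
time: 10.67
tool_pos: [483.4, -349.5, 62.6]
tcp_rot: [179.9, -0.0, 82.0]
ft_force: [5.7, 3.0, 4.3]
finger_gap: 12.1
grip_force: 54.9
```

```bash
python3 q.py
```

```text
10.6667 [ 483.42 -349.54   62.64] [ 1.7988e+02 -1.0000e-02  8.2050e+01] [5.7  3.01 4.25] [ 0.422 -1.018  0.088] 0.734 12.081775688704958 54.88162279129028
```

step_arm:
  targets:
    - [[0, 0, -0.1, 0, 0, -0.03], [0, 0, -0.2, 0, 0, -0.06], [0, 0, -0.3, 0, 0, -0.09], [0, 0, -0.3, 0, 0, -0.09]]

```text
time: 11.0
tool_pos: [483.5, -349.6, 62.4]
tcp_rot: [179.9, -0.0, 76.9]
ft_force: [5.2, 2.0, 4.2]
finger_gap: 11.5
grip_force: 54.9
```

```bash
python3 q.py
```

```text
11.0 [ 483.53 -349.59   62.38] [ 1.7987e+02 -1.0000e-02  7.6890e+01] [5.17 2.01 4.16] [ 0.398 -1.084  0.069] 0.738 11.497472442940026 54.87221002578735
```

Now at 1.58 rad and still free.

step_arm:
  targets:
    - [[0, 0, -0.1, 0, 0, -0.03], [0, 0, -0.2, 0, 0, -0.06], [0, 0, -0.3, 0, 0, -0.09], [0, 0, -0.3, 0, 0, -0.09]]

```text
time: 11.33
tool_pos: [483.6, -349.6, 62.3]
tcp_rot: [179.9, -0.0, 71.7]
ft_force: [5.4, 2.5, 5.3]
finger_gap: 12.0
grip_force: 55.0
```

```bash
python3 q.py
```

```text
11.3333 [ 483.6  -349.61   62.27] [ 1.7986e+02 -2.0000e-02  7.1750e+01] [5.35 2.54 5.31] [ 0.434 -0.993  0.138] 0.838 12.002607263427805 55.03109157085419
```

step_arm:
  targets:
    - [[0, 0, -0.1, 0, 0, -0.03], [0, 0, -0.2, 0, 0, -0.06], [0, 0, -0.2, 0, 0, -0.06]]

```text
time: 11.58
tool_pos: [483.7, -349.7, 62.2]
tcp_rot: [179.8, -0.0, 68.3]
ft_force: [5.1, 2.5, 6.9]
finger_gap: 12.4
grip_force: 55.2
```

```bash
python3 q.py
```

```text
11.5833 [ 483.71 -349.67   62.23] [ 1.7985e+02 -2.0000e-02  6.8320e+01] [5.07 2.5  6.93] [ 0.48  -0.994  0.251] 0.905 12.379670373745315 55.16732633113861
```

Resistance at home: 0.25 N m. A little more to snug it, then hold.

step_arm:
  targets:
    - [[0, 0, 0, 0, 0, -0.03], [0, 0, 0, 0, 0, -0.06], [0, 0, 0, 0, 0, -0.06], [0, 0, 0, 0, 0, -0.06], [0, 0, 0, 0, 0, -0.06]]

```text
time: 12.0
tool_pos: [483.7, -349.7, 62.2]
tcp_rot: [179.9, -0.0, 65.0]
ft_force: [5.6, 2.2, 6.9]
finger_gap: 11.7
grip_force: 55.1
```

```bash
python3 q.py
```

```text
12.0 [ 483.7  -349.69   62.17] [ 1.7985e+02 -3.0000e-02  6.5000e+01] [5.63 2.24 6.9 ] [ 0.416 -0.977  0.316] 0.34 11.72806123491269 55.11310636997223
```

step_arm:
  targets:
    - [[0, 0, 0, 0, 0, -0.02], [0, 0, 0, 0, 0, -0.04], [0, 0, 0, 0, 0, -0.04], [0, 0, 0, 0, 0, -0.04], [0, 0, 0, 0, 0, -0.04], [0, 0, 0, 0, 0, -0.04]]

```text
time: 12.5
tool_pos: [483.7, -349.7, 62.1]
tcp_rot: [179.8, -0.0, 62.7]
ft_force: [6.9, 1.8, 4.8]
finger_gap: 11.9
grip_force: 55.1
```

```bash
python3 q.py
```

```text
12.5 [ 483.71 -349.71   62.13] [ 1.7985e+02 -3.0000e-02  6.2710e+01] [6.93 1.81 4.81] [ 0.43  -1.06   0.366] 0.38 11.92880146624578 55.12390494346619
```

The sound (right) screw is snug at 0.37 N m, or 0.18 rad. I'll relax the twist, release and rise.

step_arm:
  targets:
    - [[0, 0, 0, 0, 0, 0.05], [0, 0, 0, 0, 0, 0.1], [0, 0, 0, 0, 0, 0.14], [0, 0, 0, 0, 0, 0.14]]

```text
time: 12.83
tool_pos: [483.6, -349.6, 62.1]
tcp_rot: [179.9, -0.0, 70.9]
ft_force: [5.5, 3.9, 6.2]
finger_gap: 11.8
grip_force: 55.1
```

step_arm:
  targets:
    - [[0, 0, 0, 0, 0, 0], [0, 0, 0, 0, 0, 0], [0, 0, 0, 0, 0, 0], [0, 0, 0, 0, 0, 0], [0, 0, 0, 0, 0, 0], [0, 0, 0, 0, 0, 0], [0, 0, 0, 0, 0, 0], [0, 0, 0, 0, 0, 0], [0, 0, 0, 0, 0, 0]]
  fingers: -1

```text
time: 13.58
tool_pos: [482.3, -349.7, 61.4]
tcp_rot: [-180.0, 0.0, 70.5]
ft_force: [0.6, 0.2, 0.3]
finger_gap: 85.7
grip_force: 0.0
```

step_arm:
  targets:
    - [[0, 0, 3, 0, 0, 0], [0, 0, 12, 0, 0, 0], [0, 0, 25, 0, 0, 0], [0, 0, 42, 0, 0, 0], [0, 0, 60, 0, 0, 0], [0, 0, 78, 0, 0, 0], [0, 0, 95, 0, 0, 0], [0, 0, 108, 0, 0, 0], [0, 0, 116, 0, 0, 0], [0, 0, 120, 0, 0, 0], [0, 0, 120, 0, 0, 0]]

```text
time: 14.5
tool_pos: [482.7, -350.0, 182.6]
tcp_rot: [179.9, 0.0, 70.5]
ft_force: [-1.0, -0.2, -0.1]
finger_gap: 85.3
grip_force: 0.0
```

```bash
python3 q.py; python3 - <<'E'
from h import *
s=vision.snapshot("top");im=s['img']
m=((im.max(2)<45)*255).astype(np.uint8)
n,l,st,c=cv2.connectedComponentsWithStats(m[160:240,205:335])
for i in range(1,n):
    if st[i,4]>40: print(st[i],c[i]+[205,160])
E
```

```text
14.5 [ 482.69 -350.03  182.62] [1.7991e+02 4.0000e-02 7.0460e+01] [-0.95 -0.2  -0.06] [-0.026 -0.007  0.008] -0.0 85.28146389639248 0.0
[ 86  54  13  26 164] [297.17073171 227.03658537]
```

step_arm:
  targets:
    - [[1, 4, 0, 0, 0, 0.06], [4, 16, 0, 0, 0, 0.18], [7, 30, 0, 0, 0, 0.3], [11, 46, 0, 0, 0, 0.42], [15, 62, 0, 0, 0, 0.54], [19, 78, 0, 0, 0, 0.66], [22, 94, 0, 0, 0, 0.78], [25, 108, 0, 0, 0, 0.9], [28, 118, 0, 0, 0, 1.02], [29, 124, 0, 0, 0, 1.14], [29, 125, 0, 0, 0, 1.25], [29, 125, 0, 0, 0, 1.267]]

```text
time: 15.55
tool_pos: [510.7, -223.7, 179.8]
tcp_rot: [-180.0, -0.1, 143.4]
ft_force: [-0.6, -0.1, -0.2]
finger_gap: 85.3
grip_force: 0.0
```

step_arm:
  targets:
    - [[0, 0, 0, 0, 0, 0], [0, 0, 0, 0, 0, 0], [0, 0, 0, 0, 0, 0]]

```text
time: 15.8
tool_pos: [511.0, -224.9, 180.9]
tcp_rot: [-180.0, -0.0, 142.9]
ft_force: [0.5, 0.2, 0.9]
finger_gap: 85.5
grip_force: 0.0
```

```bash
python3 q.py; python3 - <<'E'
from h import *
s=vision.snapshot("wrist"); cv2.imwrite("pics/w5.png",s['img'])
print(proj(s,(511.5,-225,100)),proj(s,(483,-350,96)))
E
```

```text
15.8 [ 511.03 -224.86  180.93] [-1.7999e+02 -4.0000e-02  1.4288e+02] [0.45 0.16 0.91] [ 0.028  0.019 -0.028] 0.022 85.48794450181488 0.0
[253.8866141  194.87083467] [125.47179873 248.64862589]
```

View pics/w5.png

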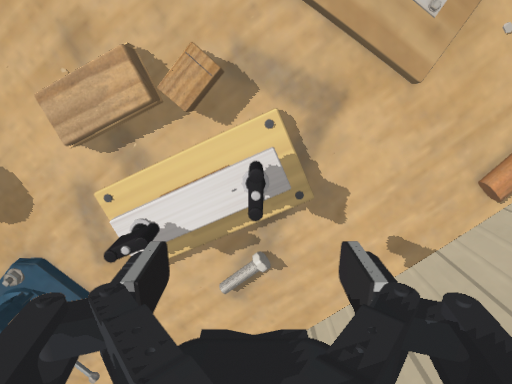

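The left stud end is at (256,196), about 1.5 mm to the image right, so I'll correct by (+1,+1). The right blade lies along the bar, home. I'll descend on the left head and grip.

step_arm:
  targets:
    - [[0, 0, -5, 0, 0, 0], [1, 1, -17, 0, 0, 0], [1, 1, -32, 0, 0, 0], [1, 1, -48, 0, 0, 0], [1, 1, -64, 0, 0, 0], [1, 1, -79, 0, 0, 0], [1, 1, -92, 0, 0, 0], [1, 1, -102, 0, 0, 0], [1, 1, -109, 0, 0, 0], [1, 1, -113, 0, 0, 0], [1, 1, -115, 0, 0, 0], [1, 1, -115, 0, 0, 0]]

```text
time: 16.85
tool_pos: [512.5, -223.7, 66.4]
tcp_rot: [180.0, 0.0, 143.1]
ft_force: [-0.2, -0.3, 1.0]
finger_gap: 85.4
grip_force: 0.0
```

step_arm:
  targets:
    - [[0, 0, 0, 0, 0, 0], [0, 0, 0, 0, 0, 0], [0, 0, 0, 0, 0, 0], [0, 0, 0, 0, 0, 0], [0, 0, 0, 0, 0, 0], [0, 0, 0, 0, 0, 0], [0, 0, 0, 0, 0, 0], [0, 0, 0, 0, 0, 0], [0, 0, 0, 0, 0, 0], [0, 0, 0, 0, 0, 0], [0, 0, 0, 0, 0, 0]]
  fingers: 1
  newtons: 50

```text
time: 17.77
tool_pos: [512.4, -223.9, 66.7]
tcp_rot: [-180.0, 0.0, 143.1]
ft_force: [-3.3, -1.0, 4.9]
finger_gap: 12.0
grip_force: 53.0
```

```bash
python3 q.py
```

```text
17.7667 [ 512.38 -223.9    66.71] [-1.7999e+02  2.0000e-02  1.4305e+02] [-3.26 -1.    4.94] [-0.167  0.449  0.024] -0.026 11.963421345696121 53.0155885219574
```

The right screw ran past 1.05 rad to home, so the left is the crossed one. I'll back it off anticlockwise (about 0.41 rad to its stop).

step_arm:
  targets:
    - [[0, 0, 0.1, 0, 0, 0.03], [0, 0, 0.2, 0, 0, 0.07], [0, 0, 0.4, 0, 0, 0.12], [0, 0, 0.5, 0, 0, 0.17], [0, 0, 0.7, 0, 0, 0.22], [0, 0, 0.8, 0, 0, 0.26], [0, 0, 0.9, 0, 0, 0.3], [0, 0, 0.9, 0, 0, 0.3]]

```text
time: 18.43
tool_pos: [512.3, -223.9, 67.5]
tcp_rot: [-180.0, 0.0, 160.3]
ft_force: [-1.2, -2.5, 3.8]
finger_gap: 12.0
grip_force: 53.1
```

```bash
python3 q.py
```

```text
18.4333 [ 512.34 -223.92   67.49] [-1.7998e+02  1.0000e-02  1.6034e+02] [-1.21 -2.49  3.84] [-0.322  0.505 -0.126] -1.024 12.040021980135439 53.091421723365784
```

step_arm:
  targets:
    - [[0, 0, 0.1, 0, 0, 0.03], [0, 0, 0.2, 0, 0, 0.06], [0, 0, 0.3, 0, 0, 0.09], [0, 0, 0.3, 0, 0, 0.09]]

```text
time: 18.77
tool_pos: [512.3, -223.9, 67.8]
tcp_rot: [-180.0, 0.0, 165.4]
ft_force: [-2.3, -1.8, 5.1]
finger_gap: 12.0
grip_force: 53.1
```

```bash
python3 q.py
```

```text
18.7667 [ 512.34 -223.94   67.77] [-1.7998e+02  1.0000e-02  1.6540e+02] [-2.25 -1.82  5.06] [-0.328  0.432 -0.15 ] -0.797 12.029182459922149 53.10008704662323
```

step_arm:
  targets:
    - [[0, 0, 0.1, 0, 0, 0.03], [0, 0, 0.2, 0, 0, 0.06], [0, 0, 0.2, 0, 0, 0.06]]

```text
time: 19.02
tool_pos: [512.3, -223.9, 67.9]
tcp_rot: [-180.0, 0.0, 168.8]
ft_force: [-2.5, -2.1, 4.2]
finger_gap: 12.0
grip_force: 53.1
```

```bash
python3 q.py
```

```text
19.0167 [ 512.3  -223.94   67.9 ] [-1.7998e+02  1.0000e-02  1.6880e+02] [-2.47 -2.14  4.21] [-0.403  0.457 -0.082] -0.787 12.014379259576286 53.09910714626312
```

step_arm:
  targets:
    - [[0, 0, 0.1, 0, 0, 0.03], [0, 0, 0.1, 0, 0, 0.06], [0, 0, 0.1, 0, 0, 0.06], [0, 0, 0.1, 0, 0, 0.06]]

```text
time: 19.35
tool_pos: [512.3, -223.9, 68.0]
tcp_rot: [-180.0, 0.0, 172.1]
ft_force: [-2.2, -3.6, 4.5]
finger_gap: 11.8
grip_force: 53.2
```

```bash
python3 q.py
```

```text
19.35 [ 512.32 -223.91   68.01] [-1.7998e+02  1.0000e-02  1.7213e+02] [-2.17 -3.57  4.49] [-0.459  0.509 -0.128] -0.352 11.766302990222583 53.15700709819794
```

step_arm:
  targets:
    - [[0, 0, 0, 0, 0, 0.03], [0, 0, 0, 0, 0, 0.06], [0, 0, 0, 0, 0, 0.06], [0, 0, 0, 0, 0, 0.06]]

```text
time: 19.68
tool_pos: [512.3, -223.9, 68.0]
tcp_rot: [-180.0, 0.0, 175.6]
ft_force: [-3.2, -3.3, 4.5]
finger_gap: 12.0
grip_force: 53.3
```

```bash
python3 q.py
```

```text
19.6833 [ 512.29 -223.92   68.01] [-1.7998e+02  1.0000e-02  1.7557e+02] [-3.17 -3.28  4.46] [-0.621  0.506 -0.206] -0.463 11.979836593796282 53.29914629459381
```

At the out-stop: torque -0.21 and rising. I'll relax slightly, release, rise and check.

step_arm:
  targets:
    - [[0, 0, 0, 0, 0, -0.03], [0, 0, 0, 0, 0, -0.07], [0, 0, 0, 0, 0, -0.07]]

```text
time: 19.93
tool_pos: [512.4, -223.9, 68.0]
tcp_rot: [-180.0, 0.0, 171.5]
ft_force: [-1.6, -3.4, 5.2]
finger_gap: 11.7
grip_force: 53.2
```

step_arm:
  targets:
    - [[0, 0, 0, 0, 0, 0], [0, 0, 0, 0, 0, 0], [0, 0, 0, 0, 0, 0], [0, 0, 0, 0, 0, 0], [0, 0, 0, 0, 0, 0], [0, 0, 0, 0, 0, 0], [0, 0, 0, 0, 0, 0], [0, 0, 0, 0, 0, 0], [0, 0, 0, 0, 0, 0]]
  fingers: -1

```text
time: 20.68
tool_pos: [512.3, -223.7, 67.9]
tcp_rot: [180.0, -0.0, 171.7]
ft_force: [-0.3, -0.2, 0.8]
finger_gap: 85.5
grip_force: 0.0
```

step_arm:
  targets:
    - [[0, 0, 3, 0, 0, 0], [0, 0, 12, 0, 0, 0], [0, 0, 25, 0, 0, 0], [0, 0, 42, 0, 0, 0], [0, 0, 60, 0, 0, 0], [0, 0, 78, 0, 0, 0], [0, 0, 95, 0, 0, 0], [0, 0, 108, 0, 0, 0], [0, 0, 116, 0, 0, 0], [0, 0, 120, 0, 0, 0], [0, 0, 120, 0, 0, 0]]

```text
time: 21.6
tool_pos: [512.8, -223.9, 189.1]
tcp_rot: [-180.0, 0.1, 171.7]
ft_force: [-0.2, 0.2, 0.5]
finger_gap: 85.4
grip_force: 0.0
```

```bash
python3 q.py; python3 - <<'E'
from h import *
s=vision.snapshot("wrist"); im=s['img']; cv2.imwrite("pics/w6.png",im)
t=vision.snapshot("top");cv2.imwrite("pics/t6.png",t['img'])
# blade direction of left head from black mask, and bar edge direction, in world
m=((im.max(2)<45)*255).astype(np.uint8); c=proj(s,(511,-224,98)); print(c)
n,l,st,ce=cv2.connectedComponentsWithStats(m)
for i in range(1,n):
    if 300<st[i,4]<6000 and st[i,1]<240:
        ys,xs=np.where(l==i); P=np.array([ray(s,(float(x),float(y)),97)[:2] for x,y in zip(xs,ys)]);mu=P.mean(0);w,v=np.linalg.eigh(np.cov((P-mu).T));print(st[i],mu,np.degrees(np.arctan(v[1,1]/v[0,1])))
E
```

```text
21.6 [ 512.78 -223.94  189.08] [-1.7996e+02  9.0000e-02  1.7170e+02] [-0.22  0.16  0.47] [ 0.017  0.012 -0.068] -0.0 85.38871940120038 0.0
[253.52874207 188.71701614]
[245 159  18  57 628] [ 509.85428153 -223.57364206] -12.110267045059441
[ 81 160  64  27 997] [ 480.01746788 -341.46509166] 84.9687060322727
```

View pics/w6.png

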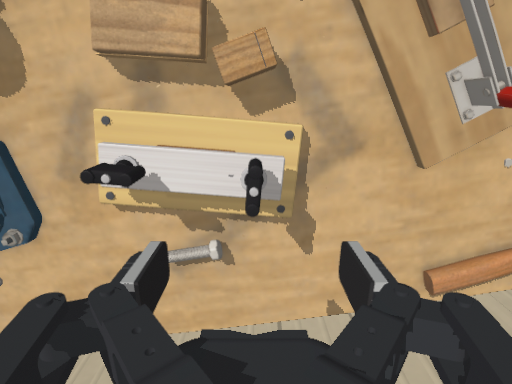

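The left blade reads -12.1°, along the press's x, with its stud at (253,191). The right blade lies along the bar at (110,175), within about 7° of the press's y line. The bystanders haven't been moved and the gripper is clear.

```bash
python3 -c "
from bench import r
print(r.hand_in())"
```

```text
the job is handed in; nothing more can be done
None
```

The job is handed in, with no verdict returned: the right screw was sound and is home, drawn up snug at about 0.37 N m. The left, crossed by elimination since I never felt its early stop, is backed fully out to its stop, and nothing round the press was disturbed.

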